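Run a board under the microscope and lock the shuttle

ROBOT

A 6-joint arm with a two-finger parallel gripper is mounted at the origin on the work surface. World frame = base frame: x ahead of the robot, y to its left, z up, the work surface at z = 0. Lengths are in m, angles in rad, forces in N, time in s.
With the tool pointing down it reaches from about 0.35 to 0.775 m from the base axis. Payload 7.3 kg.
Tool frame: the origin (TCP) lies at the very end of the fingers, on their centre line; the grasp point (between the pads) lies 19 mm behind it; z points along the fingers, y is the direction in which the jaws open and shut (so a half turn about z gives the same grasp; the last joint's range is limited). The gripper opens to 92 mm and grips with 3 to 60 N. Pads are 19 mm wide; open, the fingers measure 130 mm over their backs; the gripper's body (75 mm by 190 mm) begins 47 mm behind the grasp point.
Start: joints at [-1.25, 0.342, 1.524, -0, 1.275, -0.146], TCP at [0.236, -0.469, 0.227] pointing down, gripper open.
Joint ranges: [-2.53, 2.53], [-0.77, 2.02], [0.04, 2.7], [-1, 4.14], [0.28, 2.66], [-3.11, 3.11]. Speed limits (rad/s): [2.57, 2.57, 3.14, 3.14, 3.14, 3.14].

INTERFACE

Orientations are given as a 3x3 rotation matrix whose columns are the frame's x, y, z axes.
In Python, from rig import manip, eyes, close_job gives the robot as it stands.
- The arm moves only by the shell command python3 -m jog 'ROWS'. ROWS is JSON, one flat list of numbers, 5 for each row, row after row: the shift along the world's x, y, z in mm, then the turn about the world's z in degrees, then the closure in counts, from 0 (fully open) to 255 (shut). A call has 1 to 20 rows; each row is the pose to reach, as a shift and turn from the pose measured when the call began; what a row does not reach only later rows make up. A row lasts 1/12 s, in which the tool goes at most 41.7 mm and 7.16 degrees, less where a joint would pass 70% of its speed; a pose out of reach is approached as far as the arm can. A call with a gripper value outside its range is refused whole. The fingers move at their own pace and stop on an object; the grip force is fixed at half the most. Time passes only in rows, so rows that repeat a pose let the fingers close. It gives the time, the measured TCP pose, the force and the opening at its end, in the units of the state.
- manip.observe(): the state, without advancing time (a new reading comes with each control period).
- eyes.camera(name): name is "scene" or "top" or "wrist"; returns a dict with "img" (384x512x3 uint8, blue, green, red), "depth" (384x512 float32, m along the optical axis (not along the pixel's ray), 0 where there is no reading), "fx", "fy", "cx", "cy" (pixels), "R" (3x3) and "t" (3): a world point X has camera coordinates R X + t; the wrist camera has in their place "T_tool_cam" (4x4, takes a point from camera to tool coordinates, whose origin is the TCP and whose axes are the flange's). Camera axes: x right, y down, z forward; pixel columns grow to the right and rows downward; lengths in m; the calibration is good to about 2 mm. A picture is of the moment at which its call begins: read the wrist's pose just before it.
- close_job(): hands the job in, once; it reports no verdict.
The state is a dict: "time": time; "joint_positions": joint angles; "joint_velocities": joint speeds; "joint_efforts": joint torques, N m; "position": TCP position; "ee_rot": TCP orientation; "force": force on the tool from outside, world axes, zero at the start; "torque": the same for the moment, N m; "opening": finger opening in m.
Only numpy, scipy, OpenCV 4.12 (cv2) and the standard library are available. Lean on these libraries where they do the work, as an engineer would, in place of code of your own. Each camera call takes 0.05 s, during which the arm holds its last target. There are 200 camera calls.

TASK

The circuit board sits on the shuttle of the microscope stand. With a fingertip, gently push the shuttle's upright knob along the L-shaped slot: along the long leg towards the microscope as far as the corner, then round the corner and fully home to the end of the short leg, so that the board is locked under the lens. Only push the knob sideways: do not pinch it or pull it up, keep off the board and the microscope, leave everything else on the bench where it is, and take the hand away at the end.

Things in the scene. Friction and masses are not known exactly. Their poses are not given: they have to be found in the camera images.
- stand: Microscope stand with shuttle track, fixed to the bench. Its axes serve for all entries below: x across the track (away from the robot at yaw 0), y along the track (to the robot's left), z up. Origin on the bench surface. Grey base plate 12 mm thick, spanning x -100 to +150 and y -380 to +200 mm; an end block 42 mm high at each end
- gate: bare aluminium plate 6 mm thick fixed on the stand (same origin and axes), top face at z = 58 mm, spanning x -60 to +62 and y -34 to +168 mm, with four legs (reaching x = +-76 mm, 58 mm high). The L-shaped slot is cut through it, 12 mm wide: the long leg runs along y; at its -y end the short leg turns off at right angles towards +x
- slot_start (a point): point on the gate's top face, on the centre line of the slot's long leg, where the pin's axis stands with the shuttle fully back in the load position (stand frame -20, 140, 58 mm)
- slot_corner (a point): point on the gate's top face where the centre lines of long and short leg meet (stand frame -20, 0, 58 mm)
- slot_end (a point): point on the gate's top face, where the pin's axis stands when the pin is home at the end of the short leg (stand frame +14, 0, 58 mm)
- knob: upright black round knob, 28 mm in diameter, 34 mm high, origin at its centre, 89 mm above the bench (it spans 72 to 106 mm, 14 mm clear of the gate). It sits on the 8 mm steel pin in the slot and goes where the pin goes. Nothing else within 100 mm of it is higher than the gate. About 2 to 4 N push it along either leg; it stays where it is left and stops hard at the slot's walls (pin clearance 2 mm a side)
- shuttle (a joint): travel of the shuttle along the track in m, growing towards the microscope (-y of the stand): 0 fully back (pin at slot_start), 0.140 pin in line with the short leg (its wall stops it at 0.142)
- crossslide (a joint): travel of the pin across the track in m, growing along the short leg (+x of the stand): 0 on the long leg's centre line, 0.034 home at the end of the short leg (stopped by the wall). Away from the corner the slot allows only about +-0.002
- pin_lift (a joint): how far pin and knob have been pulled up, in m: 0 fully down, as it must stay; only about 3 N keep it down, and it can be pulled up 0.012
- board: green circuit board 90 x 78 mm clipped to the shuttle, top of its parts at most 57 mm above the bench; origin at the centre of its underside, always 280 mm towards -y and 20 mm towards +x of the pin's place on the long leg
- microscope: cream stereo microscope on a steel post on the stand, origin on the bench below its optical axis, 280 mm from the stand's origin towards -y. Its lens is 165 mm above the bench, the whole is 490 mm high; with eyepieces (towards -x, out to x = -125 mm), post (x = +115 mm) and two bent lamp necks it stays within 125 mm of the axis towards +y and -y
- wick_reel: small turquoise reel, 48 mm across, 17 mm high, lying on the base plate behind the gate; origin at the centre of its underside
- flux_jar: amber jar with a black lid, 42 mm across, 42 mm high, on the base plate behind the gate; origin at the centre of its underside
- tweezers: steel tweezers 125 x 10 x 7 mm lying on the bench before the stand, along their x; origin at the centre of the underside
- marker: pen 136 mm long, 16 mm thick, lying along its x on the bench before the stand; origin at the centre of the underside
- screwdriver: screwdriver with blue handle, 160 mm long, lying along its x beside the left end of the stand
- solder_spool: solder spool 60 mm across, 52 mm high, standing on the bench at the left; origin at the centre of its underside
- multimeter: orange multimeter 180 x 88 x 50 mm lying on its back at the left; origin at the centre of its underside
- parts_tray: clear divided tray 130 x 90 x 24 mm on the bench at the right; origin at the centre of its underside

How it is judged:
By the outcome, as a careful person would: the job done as asked, in the order asked, and still so for the second after the job is handed in, with the robot touching nothing.
It also fails if it takes over 42 s, if anything falls off the work surface, if the arm or the gripper's body presses on something with over 40 N, if the wrist force passes 120 N, or if a joint passes its speed limit or range.

## Working session

There is one attempt and no reset: what is moved stays moved. The work goes in short steps, Python scripts to look and compute and a shell command to move; the robot and the scene stay as the last step left them, time stands still between calls to the robot, and variables do not carry over. Pictures are saved under pics/ and viewed, about 8 in all and at most 12, crops included, and the job is handed in when it is done.

```bash
mkdir -p pics; ls
python3 - <<'E'
from rig import manip, eyes
import cv2,numpy as np
s=manip.observe();print(s['time'],s['position'],s['force'],s['opening']);print(np.round(s['ee_rot'],3))
for n in('top','scene'):
    c=eyes.camera(n);np.savez(''+n+'0.npz',**c);cv2.imwrite(f'pics/{n}0.png',c['img'])
    print(n,c['fx'],c['cx'],c['cy'],np.round(c['R'],3).tolist(),c['t'])
E
```

```text
pics
0.0 [ 0.23617129 -0.46845534  0.22605456] [-0.61587666 -0.08424219 -0.74943614] 0.09189771228668447
[[ 0.893  0.45  -0.   ]
 [ 0.45  -0.893  0.001]
 [ 0.    -0.001 -1.   ]]
top 366.7676406302386 256.47894552302495 198.6819685034493 [[0.011, -1.0, -0.016], [-0.994, -0.009, -0.11], [0.109, 0.017, -0.994]] [0.01550395 0.56104183 1.37541408]
scene 365.75590951498856 258.5357185715757 196.85803505032237 [[-0.846, 0.533, 0.019], [0.358, 0.594, -0.721], [-0.395, -0.603, -0.693]] [ 0.44562007 -0.14291596  1.40275052]
```

View pics/top0.png

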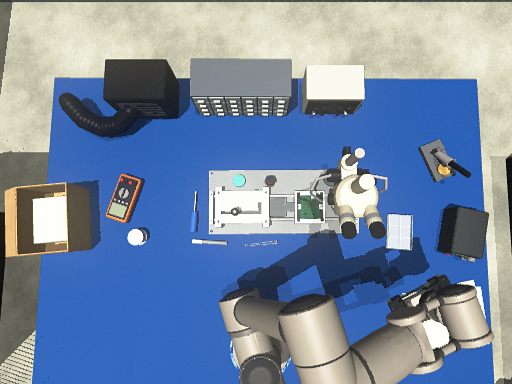

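View pics/scene0.png

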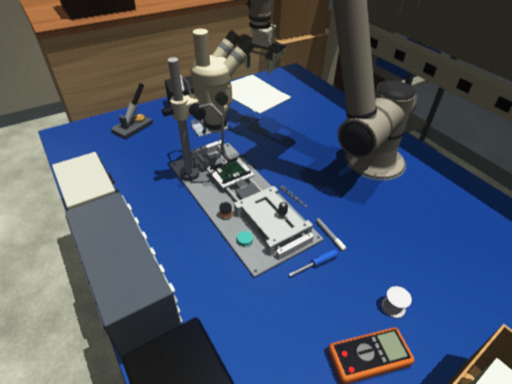

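The top view shows the gate around (242,207), the knob at (235,211) and the slot running right to about (262,211), then up. The scene view shows the knob at (283,208).

```bash
cat > h.py <<'E'
import numpy as np
def ray(c,u,v,z):
    R=np.array(c['R']);t=np.array(c['t']);o=-R.T@t
    d=R.T@np.array([(u-c['cx'])/c['fx'],(v-c['cy'])/c['fy'],1.]);return o+d*(z-o[2])/d[2]
def proj(c,X):
    p=np.array(c['R'])@X+np.array(c['t']);return c['fx']*p[0]/p[2]+c['cx'],c['fy']*p[1]/p[2]+c['cy']
E
python3 - <<'E'
import numpy as np,cv2
from h import *
c=dict(np.load('top0.npz'));s=dict(np.load('scene0.npz'))
g=cv2.cvtColor(c['img'],cv2.COLOR_BGR2GRAY)
m=np.zeros_like(g);m[170:245,205:285]=(g[170:245,205:285]>200)*255
m=cv2.morphologyEx(m,cv2.MORPH_CLOSE,np.ones((5,5)))
k=max(cv2.findContours(m,0,1)[0],key=cv2.contourArea)
r=cv2.minAreaRect(k);print(r);
for p in cv2.boxPoints(r):print(p,ray(c,*p,.058))
# base plate by grey colour vs blue
hsv=cv2.cvtColor(c['img'],cv2.COLOR_BGR2HSV)
for im,x0,y0,w,h,n in((c['img'],200,160,100,80,'top'),(s['img'],225,170,110,95,'scene')):
    cv2.imwrite(f'pics/crop_{n}.png',cv2.resize(im[y0:y0+h,x0:x0+w],None,fx=7,fy=6.0 if 0 else 6,interpolation=2) if 0 else cv2.resize(im[y0:y0+h,x0:x0+w],None,fx=6,fy=6,interpolation=cv2.INTER_CUBIC))
for cc,x0,y0,x1,y1 in((c,225,202,247,220),(s,270,198,296,220)):
    gg=cv2.cvtColor(cc['img'],cv2.COLOR_BGR2GRAY)[y0:y1,x0:x1]
    n,l,st,ce=cv2.connectedComponentsWithStats((gg<60).astype('uint8'))
    for i in range(1,n):
        if st[i,4]>8:print(st[i],ce[i]+[x0,y0],ray(cc,*(ce[i]+[x0,y0]),.1))
E
```

```text
((246.5, 201.5), (63.0, 75.0), 90.0)
[209. 170.] [0.66590915 0.20238942 0.058     ]
[284. 170.] [ 0.66814952 -0.08238643  0.058     ]
[284. 233.] [ 0.43047756 -0.08304359  0.058     ]
[209. 233.] [0.42748424 0.1963775  0.058     ]
[ 7  6 10 13 79] [281.97468354 210.48101266] [0.52080679 0.11456622 0.1       ]
```

View pics/crop_top.png

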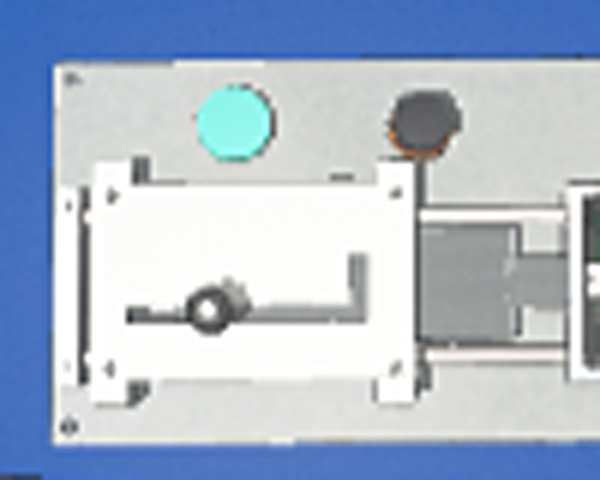

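View pics/crop_scene.png

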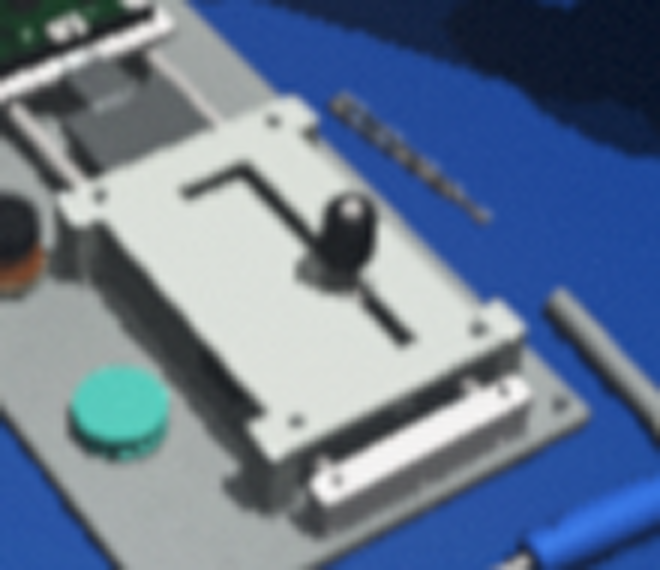

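The crops show the knob part way along the long leg. In the top crop it is at (210,308), with the slot's left end at (126,315), the corner's outer wall at column 367 and the short leg's end at row 254. In the scene crop the knob is at about (350,230). Next I'll convert these to world positions.

Run:
```python
import numpy as np,cv2
from h import *
c=dict(np.load('top0.npz'));s=dict(np.load('scene0.npz'))
f=lambda x,y,z:ray(c,200+(x+.5)/6-.5,160+(y+.5)/6-.5,z)
for n,x,y,z in(('start end wall y146',126,315,.058),('corner outer y-6',367,315,.058),('short end x20',358,254,.058),('far edge x62 y67',250,183,.058),('near edge x-60',250,378,.058),('left y168',92,280,.058),('right y-34',415,280,.058),('knob top',210,308,.106)):print(n,f(x,y,z).round(4))
# base-plate yaw: near/far edge against blue
hsv=cv2.cvtColor(c['img'],cv2.COLOR_BGR2HSV);b=hsv[...,1]<110
far=[];near=[]
for u in range(214,300,3):
    col=b[:,u];v0=195
    a=v0
    while col[a]:a-=1
    if a<180 and a>165: far.append(ray(c,u,a+.5,.012)[:2])
    a=238
    while not col[a] and a>220:a-=1
    near.append(ray(c,u,a+.5,.012)[:2])
for n,e in(('far',far),('near',near)):
    e=np.array(e)
    if len(e)>3:
        p=np.polyfit(e[:,1],e[:,0],1);r=abs(e[:,0]-np.polyval(p,e[:,1]));p=np.polyfit(e[r<.004,1],e[r<.004,0],1);print(n,len(e),'slope dx/dy',p,'x@.1',np.polyval(p,.1))
# knob: intersect top ray and scene ray
o1,o2=[-np.array(q['R']).T@q['t'] for q in(c,s)]
a1=f(210,308,.106);a2=ray(s,225+(350.5)/6-.5,170+208.5/6-.5,.106)
print(a1,a2)
```

```text
start end wall y146 [0.5061 0.1548 0.058 ]
corner outer y-6 [0.5075 0.0041 0.058 ]
short end x20 [0.5458 0.0101 0.058 ]
far edge x62 y67 [0.59   0.0785 0.058 ]
near edge x-60 [0.4675 0.0766 0.058 ]
left y168 [0.5278 0.1766 0.058 ]
right y-34 [ 0.5298 -0.0256  0.058 ]
knob top [0.5073 0.0986 0.106 ]
far 24 slope dx/dy [-0.00784409  0.67823696] x@.1 0.6774525546268758
near 29 slope dx/dy [-0.02743454  0.42721598] x@.1 0.42447252820575543
[0.50732327 0.0985972  0.106     ] [0.50761527 0.09976591 0.106     ]
```

Everything fits. The corner is at about (0.508, 0.009), the end at about (0.542, 0.009), and the knob at about (0.507, 0.099), with both views agreeing to 1 mm. Stand yaw is about 1°. I'll swing round the robot side of the microscope, closing the fingers on the way.

```bash
python3 -m jog '[4,29,0,-5,255, 8,57,0,-10,255, 13,86,0,-15,255, 17,115,0,-20,255, 21,143,0,-26,255, 26,172,0,-26,255, 30,200,0,-26,255, 34,229,0,-26,255, 47,255,0,-26,255, 60,281,0,-26,255, 73,307,0,-26,255, 86,333,0,-26,255, 99,359,0,-26,255, 105,386,0,-26,255, 112,414,0,-26,255, 118,441,0,-26,255, 124,469,0,-26,255, 124,469,0,-26,255, 124,469,0,-26,255, 124,469,0,-26,255]'; python3 -c "
from rig import manip;s=manip.observe();print(s['joint_positions'],s['ee_rot'])"
```

```text
time: 1.77
position: [0.36, 0.0003, 0.2259]
ee_rot: [[1.0, 0.014, -0.0], [0.014, -1.0, 0.001], [-0.0, -0.001, -1.0]]
force: [-0.1, -0.2, -0.1]
opening: 0.0006
[-2.13896154e-01  3.36758399e-02  1.91951249e+00  9.98286120e-04
  1.18898847e+00  1.34267177e+00] [[ 9.99903938e-01  1.38555341e-02 -3.74021732e-04]
 [ 1.38559127e-02 -9.99903473e-01  1.02925037e-03]
 [-3.59724815e-04 -1.03433391e-03 -9.99999400e-01]]
```

```bash
python3 -m jog '[15,36,0,0,255, 40,70,0,0,255, 70,100,0,0,255, 100,130,0,0,255, 125,150,0,0,255, 147,160,0,0,255, 147,160,0,0,255, 147,160,-30,0,255, 147,160,-60,0,255, 147,160,-90,0,255, 147,160,-115,0,255, 147,160,-135,0,255, 147,160,-145,0,255, 147,160,-145,0,255, 147,160,-145,0,255]'
python3 - <<'E'
from rig import manip,eyes
import cv2
c=eyes.camera('scene');t=eyes.camera('top')
a=cv2.resize(c['img'][160:270,215:335],None,fx=5,fy=5,interpolation=2);cv2.imwrite('pics/s1.png',a)
E
```

```text
time: 3.02
position: [0.5072, 0.1593, 0.0814]
ee_rot: [[1.0, 0.012, -0.0], [0.012, -1.0, 0.001], [-0.0, -0.001, -1.0]]
force: [-0.1, 0.5, 0.6]
opening: 0.0006
```

View pics/s1.png

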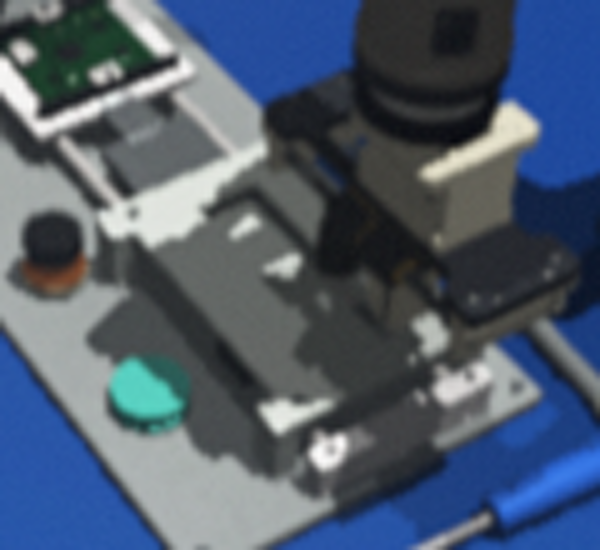

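The knob is at (345,240) and the closed fingertips are to its +y side at about (400,290), clear of the gate. I'll approach slowly.

```bash
python3 -m jog '[0,-6,0,0,255, 0,-12,0,0,255, 0,-17,0,0,255, 0,-21,0,0,255, 0,-24,0,0,255, 0,-27,0,0,255, 0,-30,0,0,255, 0,-33,0,0,255, 0,-36,0,0,255, 0,-39,0,0,255, 0,-39,0,0,255]'
```

```text
time: 4.03
position: [0.5081, 0.1204, 0.0824]
ee_rot: [[1.0, 0.013, 0.002], [0.013, -1.0, 0.001], [0.002, -0.001, -1.0]]
force: [1.5, 0.4, -0.4]
opening: 0.0007
```

```bash
python3 -m jog '[-1,-3,-1,0,255, -1,-6,-1,0,255, -1,-9,-1,0,255, -1,-12,-1,0,255]'
python3 - <<'E'
from rig import manip,eyes
import cv2
c=eyes.camera('scene')
a=cv2.resize(c['img'][160:270,215:335],None,fx=5,fy=5,interpolation=2);cv2.imwrite('pics/s2.png',a)
E
```

```text
time: 4.37
position: [0.5072, 0.1082, 0.0814]
ee_rot: [[1.0, 0.013, 0.003], [0.013, -1.0, 0.001], [0.003, -0.001, -1.0]]
force: [1.4, 2.5, 0.4]
opening: 0.0002
```

View pics/s2.png

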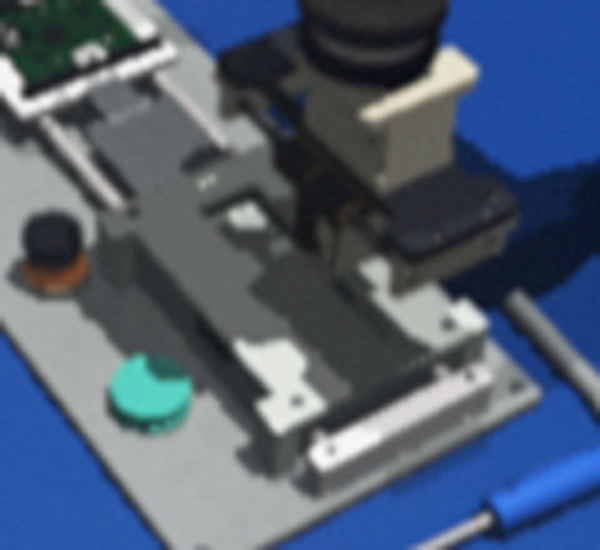

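The push works: the board end has moved about 5 px (about 20 mm) towards the microscope, with a force of about 2.5 N. The contact offset is about 33 mm. I'll continue to just before the corner.

```bash
python3 -m jog '[0,-4,0,0,255, 0,-8,0,0,255, 0,-12,0,0,255, 0,-16,0,0,255, 0,-20,0,0,255, 0,-24,0,0,255, 0,-28,0,0,255, 0,-32,0,0,255, 0,-36,0,0,255, 0,-40,0,0,255, 0,-44,0,0,255, 0,-48,0,0,255, 0,-52,0,0,255, 0,-55,0,0,255, 0,-58,0,0,255]'; python3 -m jog '[0,-2,0,0,255, 0,-3,0,0,255, 0,-4,0,0,255]'; python3 -m jog '[0,-1,0,0,255, 0,-2,0,0,255]'
```

```text
time: 5.67
position: [0.5071, 0.0492, 0.0814]
ee_rot: [[1.0, 0.013, 0.002], [0.013, -1.0, 0.001], [0.002, -0.001, -1.0]]
force: [2.0, 2.2, 1.1]
opening: 0.0005
time: 5.92
position: [0.507, 0.0451, 0.0814]
ee_rot: [[1.0, 0.013, 0.002], [0.013, -1.0, 0.001], [0.002, -0.001, -1.0]]
force: [0.5, 2.0, 1.0]
opening: 0.0002
time: 6.08
position: [0.507, 0.0431, 0.0813]
ee_rot: [[1.0, 0.013, 0.002], [0.013, -1.0, 0.001], [0.002, -0.001, -1.0]]
force: [0.5, 2.0, 1.4]
opening: 0.0003
```

```bash
python3 -m jog '[0,-1,0,0,255, 0,-1,0,0,255]'; python3 -m jog '[0,-1,0,0,255, 0,-1,0,0,255]';python3 -m jog '[0,-1,0,0,255, 0,-1,0,0,255]' | grep -E 'pos|force'
python3 - <<'E'
from rig import eyes
import numpy as np,cv2
from h import *
c0=dict(np.load('top0.npz'));c=eyes.camera('top');np.savez('top1.npz',**c)
a=c0['img'][175:228,285:330]
# board shift along u via green mask
for q in(c0,c):
    h=cv2.cvtColor(q['img'],cv2.COLOR_BGR2HSV)[180:230,285:345];m=((h[...,0]>50)&(h[...,0]<90)&(h[...,1]>80)).astype('uint8')
    n,l,st,ce=cv2.connectedComponentsWithStats(m);i=1+st[1:,4].argmax();print(st[i],ray(q,285+st[i,0],205,.05)[:2])
cv2.imwrite('pics/t1.png',cv2.resize(c['img'][150:250,200:360],None,fx=5,fy=5,interpolation=2))
E
```

```text
time: 6.25
position: [0.507, 0.042, 0.0813]
ee_rot: [[1.0, 0.013, 0.002], [0.013, -1.0, 0.001], [0.002, -0.001, -1.0]]
force: [1.1, 0.9, 0.2]
opening: 0.0003
time: 6.42
position: [0.5069, 0.0408, 0.0813]
ee_rot: [[1.0, 0.013, 0.002], [0.013, -1.0, 0.0], [0.002, -0.0, -1.0]]
force: [0.5, 1.4, 0.4]
opening: 0.0005
position: [0.5069, 0.0397, 0.0813]
force: [0.3, 1.7, 1.1]
[ 15  20  13  19 153] [ 0.53631833 -0.14343402]
[ 39  16  15  22 122] [ 0.53717139 -0.2335972 ]
```

View pics/t1.png

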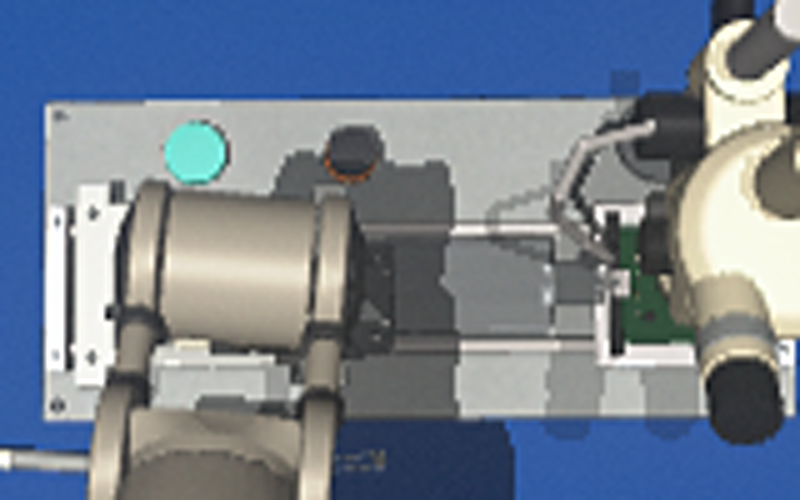

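The board has moved about 90 mm, so the knob is close to the corner. I'll creep in until the wall is felt.

```bash
for i in 1 2 3; do python3 -m jog '[0,-1,0,0,255, 0,-1,0,0,255]'| grep -E 'pos|force'; done
```

```text
position: [0.5068, 0.0386, 0.0813]
force: [2.1, 2.6, -0.1]
position: [0.5069, 0.0378, 0.0813]
force: [0.6, 4.2, 1.4]
position: [0.5068, 0.0375, 0.0814]
force: [1.3, 6.0, 1.7]
```

The wall shows at TCP y ≈ 0.0378 (force rising 2.6, 4.2, 6 N). I'll back off and go round to the knob's −x side.

```bash
python3 -m jog '[0,8,0,0,255, 0,20,0,0,255, 0,26,0,0,255, -14,26,0,0,255, -30,26,0,0,255, -44,26,0,0,255, -44,26,0,0,255, -44,10,0,0,255, -44,-8,0,0,255, -44,-22,0,0,255, -44,-30,0,0,255, -44,-30,0,0,255]'; python3 -m jog '[6,0,0,0,255, 11,0,0,0,255, 14,0,0,0,255, 17,0,0,0,255, 20,0,0,0,255, 22,0,0,0,255]'; python3 -m jog '[2,0,0,0,255, 4,0,0,0,255]'
python3 - <<'E'
from rig import eyes
import cv2
c=eyes.camera('scene')
cv2.imwrite('pics/s3.png',cv2.resize(c['img'][150:260,200:320],None,fx=5,fy=5,interpolation=2))
E
```

```text
time: 8.13
position: [0.4636, 0.0064, 0.0814]
ee_rot: [[1.0, 0.011, 0.002], [0.011, -1.0, 0.002], [0.002, -0.002, -1.0]]
force: [-0.2, -0.7, -0.3]
opening: 0.0002
time: 8.63
position: [0.4852, 0.0069, 0.0813]
ee_rot: [[1.0, 0.011, 0.001], [0.011, -1.0, 0.002], [0.001, -0.002, -1.0]]
force: [-3.7, 1.1, 1.3]
opening: 0.0005
time: 8.8
position: [0.4889, 0.007, 0.0812]
ee_rot: [[1.0, 0.012, -0.0], [0.012, -1.0, 0.002], [-0.0, -0.002, -1.0]]
force: [-2.0, -0.2, 0.9]
opening: 0.0001
```

View pics/s3.png

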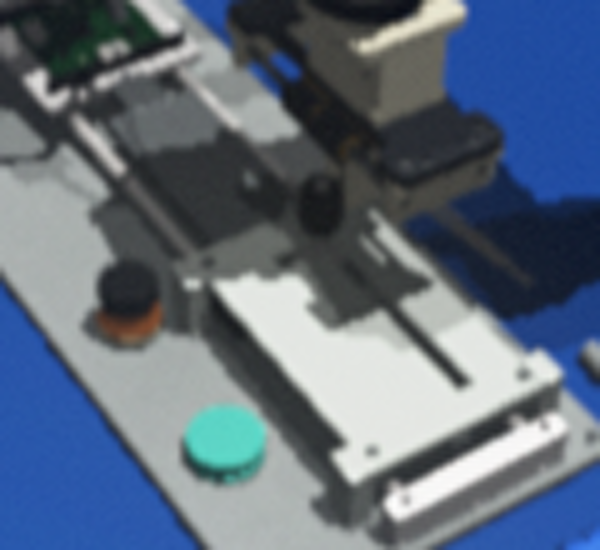

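The knob at (320,200) is entering the short leg with the fingers behind it, at a force of 2 N. I'll push on and then creep to the wall.

```bash
python3 -m jog '[3,0,0,0,255, 6,0,0,0,255, 9,0,0,0,255, 12,0,0,0,255, 15,0,0,0,255, 18,0,0,0,255, 21,0,0,0,255, 23,0,0,0,255, 25,0,0,0,255]'| grep -E 'pos|force'; for i in 1 2 3; do python3 -m jog '[1,0,0,0,255, 1,0,0,0,255]'| grep -E 'pos|force'; done
```

```text
position: [0.5145, 0.0072, 0.0811]
force: [-3.6, 2.2, 1.4]
position: [0.516, 0.0071, 0.0811]
force: [-0.7, 1.5, -0.3]
position: [0.5172, 0.0071, 0.0811]
force: [-2.0, 1.2, -0.1]
position: [0.518, 0.0071, 0.0811]
force: [-4.1, 2.1, 1.7]
```

```bash
for i in 1 2 3; do python3 -m jog '[1,0,0,0,255, 1,0,0,0,255]'| grep -E 'pos|force'; done
```

```text
position: [0.5182, 0.0072, 0.0811]
force: [-5.2, 1.3, 3.8]
position: [0.5182, 0.0072, 0.0811]
force: [-6.0, 0.8, 4.5]
position: [0.5182, 0.0072, 0.0811]
force: [-7.5, 1.4, 4.2]
```

That is a hard stop at x = 0.5182, as predicted. I'll withdraw straight back, then up and away.

```bash
python3 -m jog '[-6,0,0,0,255, -18,0,0,0,255, -32,0,0,0,255, -45,0,0,0,255, -55,0,10,0,255, -65,10,40,0,255, -80,20,70,0,255, -100,25,100,0,255, -120,30,120,0,255, -140,40,140,0,255, -150,60,145,0,255, -150,90,145,0,255, -150,90,145,0,255, -150,90,145,0,255]'
python3 - <<'E'
from rig import eyes
import cv2,numpy as np
from h import *
c=eyes.camera('scene');t=eyes.camera('top')
a=cv2.resize(c['img'][150:270,200:340],None,fx=4,fy=4,interpolation=2);b=cv2.resize(t['img'][155:245,190:330],None,fx=4,fy=4,interpolation=2)
cv2.imwrite('pics/f.png',np.hstack([a[:480,:400],b[:360].copy() if 0 else cv2.copyMakeBorder(b,0,120,0,0,0)])[:,:800])
g=cv2.cvtColor(c['img'],cv2.COLOR_BGR2GRAY)
print(proj(c,np.array([.542,.008,.106])),proj(t,np.array([.542,.008,.106])))
E
```

```text
time: 11.77
position: [0.3686, 0.0978, 0.2266]
ee_rot: [[1.0, 0.015, -0.004], [0.015, -1.0, 0.002], [-0.003, -0.002, -1.0]]
force: [0.1, -0.2, 0.1]
opening: 0.0007
(np.float64(256.3165325554678), np.float64(190.07368636753975)) (np.float64(259.7121452242159), np.float64(201.61637553478934))
```

View pics/f.png

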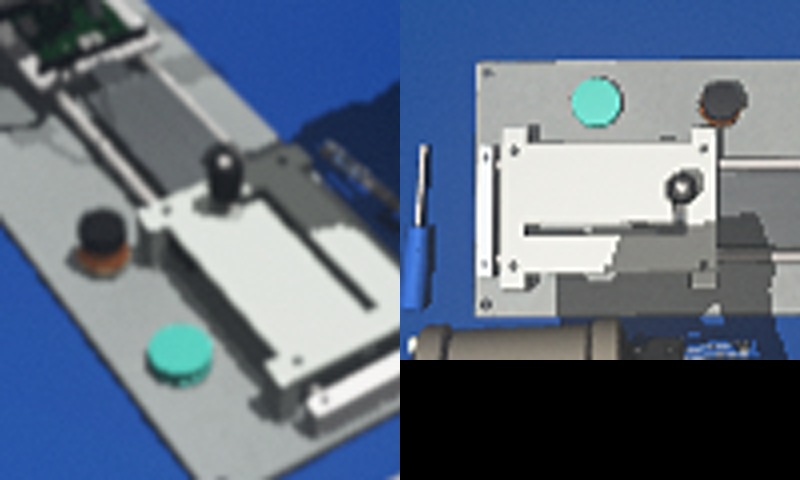

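The knob's top is at about (260.8,201.8) in the top view, against (259.7,201.6) expected for home. It sits at the end of the short leg, and the hand is clear. Handing in.

```bash
python3 -c "
from rig import close_job;print(close_job())"
```

```text
the job is handed in; nothing more can be done
None
```

The knob is home at the end of the short leg, which puts the board in its locked place under the lens. I handed the job in at about 12 s of the 42 s allowed.

- **Long leg:** I pushed the knob with closed fingertips, using about 2–3 N, until it met the wall at the corner, where the force rose to 6 N. It started about 50 mm along this leg rather than fully back.
- **Short leg:** I backed off, went round to the robot side of the knob, and pushed it across until it stopped hard. The finger position held at x = 0.518 m while the force rose to about 7.5 N.
- **Last checks:** After I took the hand away, the knob's top was within about 1 px (4 mm) of its expected home position in the top view. The wrist force was back to zero, and the reel, jar and screwdriver looked unmoved. I did not compare the other bench items before and after.
- **Not measured:** I did not measure whether the pin lifted. The vertical force during the second push was upward on the finger, so the knob was pressed down rather than pulled up.

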